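# Start the key block's coach screw square

## Robot

A 6-joint arm with a two-finger parallel gripper is mounted at the origin on the work surface. World frame = base frame: x ahead of the robot, y to its left, z up, the work surface at z = 0. Lengths are in m, angles in rad, forces in N, time in s.
With the tool pointing down it reaches from about 0.3 to 0.775 m from the base axis. Payload 14.6 kg.
Tool frame: the origin (TCP) lies at the very end of the fingers, on their centre line; the grasp point (between the pads) lies 19 mm behind it; z points along the fingers, x is the direction in which the jaws open and shut, and the axes are right-handed (so a half turn about z gives the same grasp; the last joint's range is limited). The gripper opens to 94 mm and grips with 3 to 60 N. Pads are 16 mm wide; open, the fingers measure 119 mm over their backs; the gripper's body (75 mm by 177 mm) begins 78 mm behind the grasp point.
Start: joints at [1.228, 0.3, 1.521, -0, 1.321, -0.067], TCP at [0.15, 0.529, 0.205] pointing down, gripper open.
Joint ranges: [-3.03, 3.03], [-0.79, 2.21], [0.23, 2.52], [-1.04, 4.18], [0, 3.07], [-2.55, 2.55]. Speed limits (rad/s): [2.22, 2.22, 2.57, 3.14, 3.14, 3.14].

## Interface

Orientations are given as [roll, pitch, yaw] about the fixed x, y, z axes, in that order (R = Rz(yaw) Ry(pitch) Rx(roll)).
In Python, from station import ctrl gives the robot as it stands.
- The arm moves only by the shell command python3 -m inch 'ROWS' [FORCE]. ROWS is JSON, one flat list of numbers, 7 for each row, row after row: the shift along the tool's x, y, z in cm, then the turn, a rotation vector about the tool's x, y, z in rad, then the opening, from 0 (shut) to 1 (fully open). In form: [tx, ty, tz, wx, wy, wz, claw, tx, ty, tz, wx, wy, wz, claw, ...]. A call has 1 to 20 rows; each row shifts and turns the commanded pose from where the row before left it, along the tool's axes as they then stand; what a row does not reach is not made up. A row lasts 1/8 s, in which the tool goes at most 62.5 mm and 10.7 degrees, less where a joint would pass 70% of its speed; a pose out of reach is approached as far as the arm can. A call is refused whole if a number of a shift passes 6.25 or a number of a turn 0.188, either way. A call with a gripper value outside its range is refused whole. The fingers move at their own pace and stop on an object; FORCE is the grip in N (left out, the last holds). Time passes only in rows, so rows that do not move let the fingers close. It gives the time, the measured TCP pose, the force and the opening at its end, in the units of the state.
- ctrl.get_obs(): the state, without advancing time (a new reading comes with each control period).
- ctrl.camera(name): name is "scene" or "side" or "wrist"; returns (picture, depth): 384x512x3 uint8, red, green, blue; 384x512 float32, m along the optical axis (not along the pixel's ray), 0 where there is no reading.
- ctrl.camera_params(name): a dict with "vertical_fov" (degrees; the focal length in pixels is half the picture's height over the tangent of half this angle, whatever the lens; pixels are square), "cx", "cy" (the principal point, pixels), "distortion" ([k1, k2, p1, p2, k3] as OpenCV has them; the pictures are not rectified), "camera_from_world" (4x4, takes a point from world to camera coordinates); the wrist camera has in their place "mount" (4x4, takes a point from camera to tool coordinates, whose origin is the TCP and whose axes are the tool frame's). Camera axes: x right, y down, z forward; pixel columns grow to the right and rows downward; lengths in m; the calibration is good to about 2 mm. A picture is of the moment at which its call begins: read the wrist's pose just before it. camera_params takes no time and is no camera call.
- ctrl.hand_in(): hands the job in, once; it reports no verdict.
Trained networks look in the newest picture that a camera, given by its name, has taken for a name from the list of things; names that differ only in an ending like _2 or _b are one class to them, and where a whole thing is asked for, a point or a joint stands for the part that bears it (a point fixed in the world has none). Each returns a list of dicts, best first, with "score" (0 to 1); they miss things now and then, are a little off and sometimes report something else, mostly with a low value. They report only what shows in the picture. A call takes as long as a camera call. They do not tell look-alikes from the thing itself.
- ctrl.spot_in(camera, label): "bbox" ([centre column, centre row, width, height] in pixels, round what is visible of it).
- ctrl.place_of(camera, label): "centre" ([column, row] in pixels: a listed point, or the origin of a listed thing).
The state is a dict: "time_s": time; "qpos": joint angles; "joint_vel": joint speeds; "tau": joint torques, N m; "ee_pos": TCP position; "eef_rot": TCP orientation; "force": force on the tool from outside, world axes, zero at the start; "moment": the same for the moment, N m; "grip_width": finger opening in m.
Only numpy, scipy, OpenCV 4.12 (cv2) and the standard library are available. Lean on these libraries where they do the work, as an engineer would, in place of code of your own. Each camera call takes 0.05 s, during which the arm holds its last target. There are 200 camera calls.

## Task

Take the orange-handled socket driver from its stand, hold it in line with the leaning square-headed screw on the sloping key block, feel its socket right down over the head, and turn the screw clockwise until it comes up firm. Press gently and keep the screw square, never levering it over; then stand the driver upright in its stand again and let go, leaving the jar, shoehorn and reflector clip undisturbed.

Things in the scene. Friction and masses are not known exactly. Their poses are not given: they have to be found in the camera images.
- driver_grip (a point): Centre of the driver's orange square handle (26 x 26 mm, 58 mm long, flats parallel to this frame's x and y). z runs along the driver towards the handle's end (up while it stands). The driver is 99 mm long, about 160 g; below the handle a 12 mm steel shank, then a dark square socket.
- driver_mouth (a point): Centre of the driver's open socket end (its lower end), 69 mm below driver_grip along the driver's axis. The socket is 25.4 mm square outside, with a 17.4 mm square bore 15 mm deep, flared to 21 mm over the 3 mm at the mouth; its sides are parallel to the handle's flats; same frame directions as driver_grip.
- stand_hole0 (a point): Centre of the mouth of the round 43 mm hole, 22 mm deep, in the top of the fixed pale wooden stand (76 x 76 x 30 mm). The driver stands socket down on the hole's floor, which is 22 mm below this point; it fits at any yaw.
- seat (a point): Fixed point on the sloping top of the fixed wooden key block (about 110 x 120 mm, 20 mm high at its low front with two brass hooks, 83 mm at the back), at the middle of the steel washer where the screw stands. z is the proper screw axis: square to the slope, leaning 0.30 rad from vertical towards the low front. y runs along the block's width.
- bush: Black rubber bush, 32 mm wide, holding the screw. Origin at the screw's foot, at seat when unloaded; z is the screw's present axis; does not turn with it. Bush and screw sink 1 mm per 4 N of push, and rock elastically about this origin, 1 rad per 1.5 N m. Sinking by 4.3 mm (17 N), rocking by 0.14 rad, or more than 110 N on the screw in all (about 0.6 N m against its stop) spoils the start.
- screw_turn (a joint): Turn of the screw, rad, growing clockwise seen from above; starts between 0 and 0.4, turns against about 0.09 N m and comes up firm at 1.2. It stays where it is left, cannot go below 0, and sinks by nothing noticeable. The squares have about 0.08 rad of play each way. It tells nothing of the square's angle in the room.
- jar_mid (a point): Middle of a loose glass jar with steel lid, 68 mm wide, 100 mm high, 50 mm above the bench; leave alone.
- clip: Loose orange reflector clip, 30 x 55 x 16 mm, origin at its underside; leave alone.
- shoehorn: Loose steel shoehorn lying flat, 36 x 203 mm, 4 mm thick, origin at its underside near the middle; leave alone.
- head_top (a point): Top of the screw's bright steel head, 37 mm from seat along z, axes as bush. A dome (8 mm wide on top, 16 mm below) reaches 6 mm down to the shoulders of a 16 mm square, 9 mm high. The square's angle about z varies; no reading gives it: find it by feel. Mismatched, the mouth stops 6 to 9 mm below this point; matched within 4 degrees it drops to 15 mm below it, dome against socket floor.
There are look-alikes about, which are no part of the job. Of the things shaped like the part that bears seat, the wooden one is meant.

How it is judged:
By the outcome, as a careful person would: the job done as asked, in the order asked, and still so for the second after the job is handed in, with the robot touching nothing.
It also fails if it takes over 72 s, if anything falls off the work surface, if the arm or the gripper's body presses on something with over 40 N, if the wrist force passes 120 N, or if a joint passes its speed limit or range.

## Working session

There is one attempt and no reset: what is moved stays moved. The work goes in short steps, Python scripts to look and compute and a shell command to move; the robot and the scene stay as the last step left them, time stands still between calls to the robot, and variables do not carry over. Pictures are saved under pics/ and viewed, about 8 in all and at most 12, crops included, and the job is handed in when it is done.

```bash
ls; mkdir -p pics
cat > h.py <<'E'
import numpy as np, cv2
from scipy.spatial.transform import Rotation as R
from station import ctrl
def K(p):
    f=192/np.tan(np.radians(p["vertical_fov"])/2)
    return np.array([[f,0,p["cx"]],[0,f,p["cy"]],[0,0,1]])
def Tcw(name,o=None):
    p=ctrl.camera_params(name)
    if name=="wrist":
        o=o or ctrl.get_obs(); T=np.eye(4); T[:3,:3]=R.from_euler('xyz',o["eef_rot"]).as_matrix(); T[:3,3]=o["ee_pos"]
        return T@np.array(p["mount"])
    return np.linalg.inv(np.array(p["camera_from_world"]))
def ray(name,px,T):
    p=ctrl.camera_params(name)
    u=cv2.undistortPoints(np.array([[px]],float),K(p),np.array(p["distortion"],float))[0,0]
    return T[:3,3],T[:3,:3]@np.array([u[0],u[1],1])
def world(name,px,T,d):
    o,r=ray(name,px,T); return o+r*d
def dep(D,px,k=2):
    c,r=int(round(px[0])),int(round(px[1])); w=D[max(0,r-k):r+k+1,max(0,c-k):c+k+1]; w=w[w>0]
    return np.median(w) if w.size else np.nan
def onz(name,px,T,z):
    o,r=ray(name,px,T); return o+r*(z-o[2])/r[2]
def tri(l):
    A=np.zeros((3,3));b=np.zeros(3)
    for o,r in l:
        r=r/np.linalg.norm(r);P=np.eye(3)-np.outer(r,r);A+=P;b+=P@o
    x=np.linalg.solve(A,b); return x
E
python3 - <<'E'
from h import *
print({k:np.round(v,3) for k,v in ctrl.get_obs().items()})
ims=[]
for n in["scene","side","wrist"]:
    o=ctrl.get_obs();im,D=ctrl.camera(n);T=Tcw(n,o);cv2.imwrite(f"pics/{n}0.png",im[...,::-1])
    print(n,T.round(3).tolist())
    for l in["driver_grip","driver_mouth","stand_hole0","seat","head_top","jar_mid","clip","shoehorn"]:
        for q in ctrl.place_of(n,l)[:3]:
            c=q["centre"];print(l,round(q["score"],2),np.round(c,1),world(n,c,T,dep(D,c)).round(3))
E
cd pics; python3 -c "
import cv2,numpy as np
a=[cv2.imread(f'{n}0.png') for n in('scene','side')]
"
```

```text
pics
{'time_s': np.float64(0.0), 'qpos': array([ 1.228,  0.3  ,  1.522, -0.   ,  1.321, -0.067]), 'joint_vel': array([-0.001,  0.001, -0.003, -0.002,  0.002,  0.001]), 'tau': array([-2.0000e-03, -5.3180e+01, -3.5273e+01,  7.1000e-02,  2.4000e-02,
       -0.0000e+00]), 'ee_pos': array([0.15 , 0.529, 0.205]), 'eef_rot': array([-3.142e+00,  1.000e-03,  1.295e+00]), 'force': array([-0.51 ,  0.242, -0.202]), 'moment': array([-0.047, -0.062, -0.036]), 'grip_width': np.float64(0.094)}
scene [[0.692, 0.594, -0.411, 1.056], [0.722, -0.561, 0.405, -0.394], [0.01, -0.577, -0.816, 1.057], [0.0, 0.0, 0.0, 1.0]]
driver_grip 0.84 [164.8 251.9] [ 0.568 -0.194  0.102]
driver_mouth 0.8 [168.5 265.6] [ 0.562 -0.193  0.025]
seat 0.75 [359.1 188.3] [0.744 0.266 0.075]
seat 0.59 [328.8 113.9] [0.526 0.4   0.075]
seat 0.57 [243.  112.9] [0.36  0.231 0.073]
head_top 0.62 [357.5 176.6] [0.724 0.278 0.094]
head_top 0.54 [328.1 103.9] [0.492 0.438 0.063]
head_top 0.42 [284.4 147.8] [0.54  0.208 0.099]
jar_mid 0.76 [244.7 236.9] [ 0.658 -0.039  0.097]
clip 0.54 [282.1 270.9] [ 0.747 -0.003  0.003]
clip 0.5 [184
[... 259 characters left out ...]
ver_grip 0.86 [287.1 296.1] [ 0.55  -0.194  0.093]
driver_grip 0.48 [228.3 172.6] [0.539 0.207 0.102]
driver_mouth 0.67 [287.4 312.6] [ 0.555 -0.189  0.027]
stand_hole0 0.9 [288.6 308.3] [ 0.554 -0.196  0.052]
seat 0.73 [231.3 183.4] [0.543 0.199 0.07 ]
seat 0.59 [157.1 188.7] [0.35  0.237 0.074]
seat 0.52 [288.8 156.7] [0.733 0.266 0.072]
head_top 0.47 [155.2 177.7] [0.35  0.287 0.075]
head_top 0.41 [203.8 138.1] [0.519 0.454 0.07 ]
head_top 0.38 [285.8 148.1] [0.726 0.273 0.099]
jar_mid 0.96 [296.  234.2] [ 0.631 -0.039  0.08 ]
clip 0.68 [187.4 273.8] [ 0.38  -0.017  0.013]
wrist [[0.273, 0.929, 0.25, 0.076], [0.962, -0.263, -0.071, 0.55], [-0.0, 0.26, -0.966, 0.384], [0.0, 0.0, 0.0, 1.0]]
```

View pics/scene0.png

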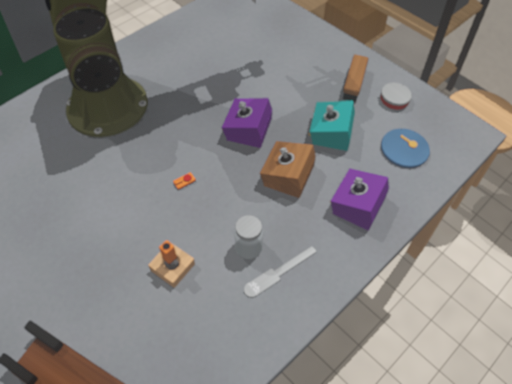

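View pics/side0.png

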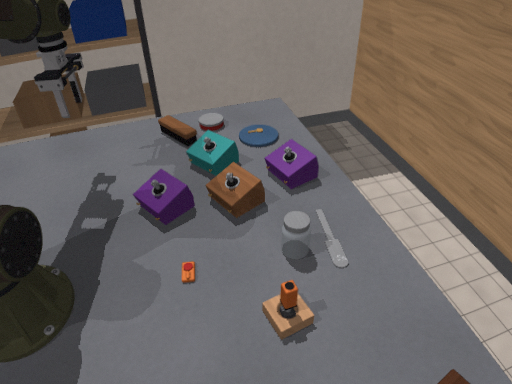

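Scene view: the wooden block is at scene (287,160) and side (233,183), about (0.54,0.20). The driver in its stand is at scene (168,255). The purple and teal blocks are look-alikes. Next I'll take a wrist view of the wooden block on the way to the driver.

```bash
cat >> h.py <<'E'
def pose(o=None):
    o=o or ctrl.get_obs(); T=np.eye(4); T[:3,:3]=R.from_euler('xyz',o["eef_rot"]).as_matrix(); T[:3,3]=o["ee_pos"]; return T
def mk(p,M):
    T=np.eye(4);T[:3,3]=p;T[:3,:3]=M;return T
def row(Ta,Tb,n=None):
    D=np.linalg.inv(Ta)@Tb; W=R.from_matrix(D[:3,:3]).as_rotvec(); p=D[:3,3]*100
    if n is None: n=int(np.ceil(max(np.linalg.norm(p)/5.5,np.linalg.norm(W)/.17,1)))
    S=sum(R.from_rotvec(W*k/n).as_matrix() for k in range(n))
    print(n,"rows of",np.linalg.solve(S,p).round(3).tolist(),(W/n).round(4).tolist())
def down(yaw): return R.from_euler('xyz',[np.pi,0,yaw]).as_matrix()
E
python3 -c "
from h import *
row(pose(),mk([.49,.2,.27],down(.4)),10)"
```

```text
10 rows of [-0.442, 4.875, -0.646] [-0.0, 0.0, 0.0895]
```

```bash
python3 -m inch '[-0.44,4.88,-0.65,0,0,0.0895,1,-0.44,4.88,-0.65,0,0,0.0895,1,-0.44,4.88,-0.65,0,0,0.0895,1,-0.44,4.88,-0.65,0,0,0.0895,1,-0.44,4.88,-0.65,0,0,0.0895,1,-0.44,4.88,-0.65,0,0,0.0895,1,-0.44,4.88,-0.65,0,0,0.0895,1,-0.44,4.88,-0.65,0,0,0.0895,1,-0.44,4.88,-0.65,0,0,0.0895,1,-0.44,4.88,-0.65,0,0,0.0895,1,0,0,0,0,0,0,1,0,0,0,0,0,0,1]'
cat > look.py <<'E'
import sys
from h import *
tag=sys.argv[1]
o=ctrl.get_obs();im,D=ctrl.camera("wrist");T=Tcw("wrist",o);np.savez(f"pics/{tag}.npz",D=D,T=T);cv2.imwrite(f"pics/{tag}.png",im[...,::-1])
print(o["ee_pos"],o["eef_rot"],o["qpos"])
for l in sys.argv[2:]:
    for q in ctrl.place_of("wrist",l)[:3]:
        c=q["centre"];print(l,round(q["score"],2),np.round(c,1),world("wrist",c,T,dep(D,c)).round(4))
E
python3 look.py w1 seat head_top bush
```

```text
time_s: 2.85
ee_pos: [0.4903, 0.2001, 0.2703]
eef_rot: [-3.141, 0.0, 0.401]
force: [-0.5, 0.6, 0.1]
grip_width: 0.0942
[0.49034176 0.2001235  0.27034042] [-3.14140617e+00  1.60087427e-04  4.00543938e-01] [ 3.18244514e-01  2.11777335e-01  1.48077267e+00  1.73971730e-04
  1.44921753e+00 -8.23205225e-02]
seat 0.91 [180.2 107.7] [0.3567 0.245  0.0754]
seat 0.9 [345.4  42.3] [0.52   0.3952 0.0944]
seat 0.85 [298.1 187.5] [0.5429 0.2104 0.097 ]
head_top 0.97 [160.6 106.3] [0.3402 0.2387 0.0998]
head_top 0.91 [351.   34.6] [0.5211 0.4026 0.1017]
head_top 0.71 [438.7 201.5] [0.7288 0.2687 0.1011]
bush 0.82 [432.9 196. ] [0.7219 0.2723 0.0944]
bush 0.78 [349.9  39.9] [0.5231 0.3982 0.0986]
bush 0.73 [180.5 109.9] [0.358  0.2425 0.0753]
```

View pics/w1.png

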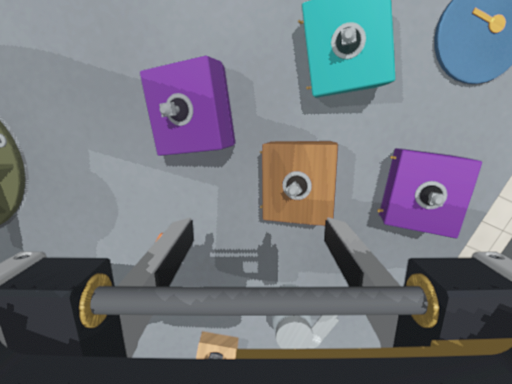

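The wooden block is at about (263–337, 142–225), with the washer near (297,186) and the head near (291,189). I'll fit the slope plane from depth, colour and the washer outline.

```bash
cat > blk.py <<'E'
import sys
from h import *
tag=sys.argv[1]; x0,x1,y0,y1=map(int,sys.argv[2:6])
z=np.load(f"pics/{tag}.npz");D,T=z["D"],z["T"];im=cv2.imread(f"pics/{tag}.png")
p=ctrl.camera_params("wrist")
g=np.stack(np.meshgrid(np.arange(512),np.arange(384)),-1).reshape(-1,1,2).astype(float)
u=cv2.undistortPoints(g,K(p),np.array(p["distortion"],float)).reshape(384,512,2)
P=np.concatenate([u,np.ones((384,512,1))],-1)*D[...,None]@T[:3,:3].T+T[:3,3]
hsv=cv2.cvtColor(im,cv2.COLOR_BGR2HSV)
m=np.zeros((384,512),bool);m[y0:y1,x0:x1]=1
br=m&(hsv[...,0]<20)&(hsv[...,1]>90)&(D>0)
q=P[br]
for _ in range(8):
    c=np.mean(q,0);n=np.linalg.svd(q-c,full_matrices=False)[2][2];n*=np.sign(n[2])
    q=P[br];d=(q-c)@n;q=q[abs(d)<(.003 if _>2 else .01)]
print("plane",n,c,"tilt",np.arccos(n[2]),"dir",np.arctan2(n[1],n[0]),len(q))
ex=np.cross([0,0,1],n);ex/=np.linalg.norm(ex);f=np.cross(ex,n)  # ex width, f down/up slope
a=(q-c)@np.c_[ex,f];rect=cv2.minAreaRect(a.astype(np.float32));ctr=c+rect[0][0]*ex+rect[0][1]*f
print("rect",ctr,rect[1:], "range",q.min(0),q.max(0))
# washer/dark stuff on the plane: project non-brown pixels within top rect by rays
o=T[:3,3];r=np.concatenate([u,np.ones((384,512,1))],-1)@T[:3,:3].T
t=((c-o)@n)/(r@n);Q=o+r*t[...,None]
loc=(Q-ctr)@np.c_[ex,f]
w=m&(abs(loc)<.028).all(-1)&(abs((P-ctr)@n)<.004)&(hsv[...,1]<60)
print("washer px",w.sum())
ws=(cv2.findContours((w*255).astype(np.uint8),0,1)[0])
pts=Q[w]; l=((pts-ctr)@np.c_[ex,f]).astype(np.float32)
cc,rad=cv2.minEnclosingCircle(l);print("washer circ",ctr+cc[0]*ex+cc[1]*f,rad)
h=m&((P-ctr)@n>.028)&(abs((P-ctr)@ex)<.03)&(abs((P-ctr)@f)<.03)
print("head px",h.sum());
if h.sum(): 
    hp=P[h];k=(hp-ctr)@n;print("head top h",np.percentile(k,95),"mean on plane",(hp-np.outer(k,n)).mean(0),"loc",((hp-ctr)@np.c_[ex,f]).mean(0))
E
python3 blk.py w1 255 345 135 232; python3 -c "
import cv2;im=cv2.imread('pics/w1.png')[135:235,250:350];cv2.imwrite('pics/w1c.png',cv2.resize(im,None,fx=5,fy=5,interpolation=2))"
```

```text
plane [-0.27107552 -0.11561022  0.95559005] [0.54710918 0.21233532 0.06686505] tilt 0.299140793159567 dir -2.7384630780561605 4941
rect [0.54653535 0.20775076 0.06614762] ((0.10763571411371231, 0.11958744376897812), 89.62772369384766) range [0.4785099  0.13481911 0.04795702] [0.61071475 0.2817888  0.08262988]
washer px 336
washer circ [0.5465197  0.20727272 0.06608534] 0.021738318726420403
head px 138
head top h 0.03690241910115992 mean on plane [0.54667952 0.20846042 0.06627437] loc [-0.00059621 -0.00043011]
```

View pics/w1c.png

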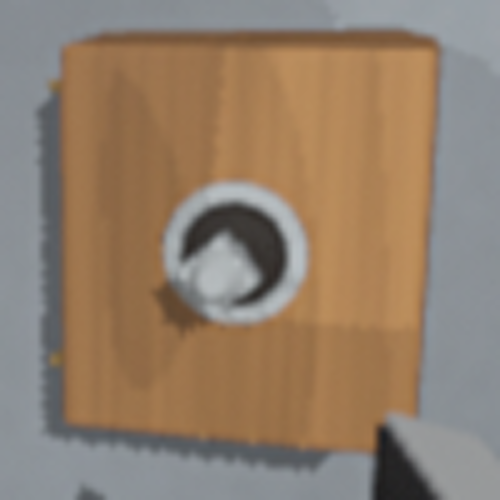

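The block checks out: slope 0.299 rad, top 0.108 x 0.120 m, washer in the middle, seat about (0.5465,0.2078,0.0661). In the crop the head's square shows edges at roughly 0.93 rad from tool x (a hint: yaw about 1.04). Next, the driver.

```bash
python3 -c "
from h import *
row(pose(),mk([.535,-.16,.22],down(.1)),8)"
```

```text
8 rows of [-0.663, 4.512, 0.629] [-0.0, 0.0, 0.0377]
```

```bash
python3 -m inch '[-0.66,4.51,0.63,0,0,0.0377,1,-0.66,4.51,0.63,0,0,0.0377,1,-0.66,4.51,0.63,0,0,0.0377,1,-0.66,4.51,0.63,0,0,0.0377,1,-0.66,4.51,0.63,0,0,0.0377,1,-0.66,4.51,0.63,0,0,0.0377,1,-0.66,4.51,0.63,0,0,0.0377,1,-0.66,4.51,0.63,0,0,0.0377,1,0,0,0,0,0,0,1,0,0,0,0,0,0,1]'
python3 look.py w2 driver_grip driver_mouth stand_hole0
cat > drv.py <<'E'
import sys
from h import *
tag=sys.argv[1]
z=np.load(f"pics/{tag}.npz");D,T=z["D"],z["T"];im=cv2.imread(f"pics/{tag}.png");p=ctrl.camera_params("wrist")
g=np.stack(np.meshgrid(np.arange(512),np.arange(384)),-1).reshape(-1,1,2).astype(float)
u=cv2.undistortPoints(g,K(p),np.array(p["distortion"],float)).reshape(384,512,2)
P=np.concatenate([u,np.ones((384,512,1))],-1)*D[...,None]@T[:3,:3].T+T[:3,3]
hsv=cv2.cvtColor(im,cv2.COLOR_BGR2HSV)
m=(hsv[...,0]<15)&(hsv[...,1]>170)&(D>0)&(P[...,2]>.04)&(np.linalg.norm(P[...,:2]-[.555,-.195],axis=-1)<.06)
for lo,hi in((.095,.12),(.04,.12)):
    q=P[m&(P[...,2]>lo)&(P[...,2]<hi)];print(len(q),q.min(0).round(4),q.max(0).round(4))
    if len(q)>10:
        r=cv2.minAreaRect((q[:,:2]*1000).astype(np.float32));print(r,np.percentile(q[:,2],90))
ys,xs=np.where(m);print("px",xs.min(),xs.max(),ys.min(),ys.max())
s=(P[...,2]>.025)&(P[...,2]<.035)&(np.linalg.norm(P[...,:2]-[.555,-.195],axis=-1)<.08)
r=cv2.minAreaRect((P[s][:,:2]*1000).astype(np.float32));print("stand",r)
E
python3 drv.py w2
```

```text
time_s: 4.3
ee_pos: [0.5352, -0.1599, 0.2201]
eef_rot: [-3.141, 0.0, 0.099]
force: [-0.9, -0.0, 0.9]
grip_width: 0.0938
[ 0.53516571 -0.15990487  0.22005978] [-3.14140389e+00  1.96679040e-05  9.94163448e-02] [-3.56003534e-01  3.08186228e-01  1.47594849e+00  1.64601282e-04
  1.35755862e+00 -4.55454719e-01]
driver_grip 0.69 [275.9 205.3] [ 0.5556 -0.1755  0.1062]
driver_mouth 0.6 [272.2 190.4] [ 0.5533 -0.171   0.0564]
stand_hole0 0.84 [275.6 198.6] [ 0.5551 -0.1699  0.0981]
189 [ 0.544  -0.1947  0.0953] [ 0.5694 -0.1696  0.1074]
((557.0082397460938, -181.84414672851562), (24.286069869995117, 24.17161750793457), 5.110777854919434) 0.10621986695862858
352 [ 0.544  -0.1947  0.0547] [ 0.5694 -0.1694  0.1074]
((556.6467895507812, -181.9181671142578), (24.96803855895996, 24.18163299560547), 4.817199230194092) 0.10591250095923266
px 265 287 190 220
stand ((557.3055419921875, -183.27011108398438), (76.10013580322266, 76.55391693115234), 11.038105010986328)
```

View pics/w2.png

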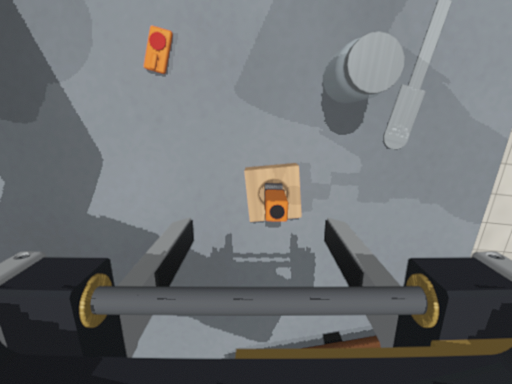

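The driver stands at (0.557,-0.182), yaw about 0.087, top at 0.106 (expected 0.106), and the stand centre is (0.557,-0.183), so these agree. The picture shows it at (277,210), square to the view, with nothing near it. Grasping at the handle centre.

```bash
python3 -c "
from h import *
row(pose(),mk([.557,-.182,.18],down(.087)),2)"
```

```text
2 rows of [0.975, 1.214, 2.016] [0.0001, -0.0002, 0.0066]
```

```bash
python3 -m inch '[0.98,1.21,2,0,0,0.0066,1,0.98,1.21,2,0,0,0.0066,1,0,0,4,0,0,0,1,0,0,4,0,0,0,1,0,0,3,0,0,0,1,0,0,1.2,0,0,0,1,0,0,0,0,0,0,1,0,0,0,0,0,0,0,0,0,0,0,0,0,0,0,0,0,0,0,0,0,0,0,0,0,0,0,0,0,0,0,0,0,0,0,0,0,0,0,0,0,0,0,0,0,0,0,0,0]' 60
python3 -c "
from h import *
o=ctrl.get_obs();print({k:np.round(o[k],3) for k in('ee_pos','eef_rot','force','moment','grip_width','qpos')})"
```

```text
time_s: 6.25
ee_pos: [0.5568, -0.183, 0.058]
eef_rot: [3.142, -0.0, 0.085]
force: [0.8, 1.2, -0.5]
grip_width: 0.0274
{'ee_pos': array([ 0.557, -0.183,  0.058]), 'eef_rot': array([ 3.142, -0.   ,  0.085]), 'force': array([ 0.773,  1.197, -0.498]), 'moment': array([-0.071, -0.046,  0.028]), 'grip_width': np.float64(0.027), 'qpos': array([-0.38 ,  0.536,  1.553, -0.   ,  1.052, -0.465])}
```

```bash
cat >> h.py <<'E'
seat=np.array([.5465,.2078,.0661]); n=np.array([-.2711,-.1156,0]); n=n/np.linalg.norm(n)*np.sin(.3); n[2]=np.cos(.3)
tilt=R.align_vectors([n],[[0,0,1]])[0].as_matrix()
def tgt(h,yaw,lat=(0,0)):
    """tool pose with mouth h (m) above seat along n; lat = offset along tilted x,y"""
    return mk(seat+n*(h+.05)+tilt@np.array([*lat,0]),tilt@down(yaw))
def rel():
    T=pose();o=ctrl.get_obs();M=tilt.T@T[:3,:3]
    v=tilt.T@(T[:3,3]+T[:3,2]*.05-seat)
    w=R.from_matrix(M@np.diag([1,-1,-1])).as_rotvec()
    F=np.array(o["force"]);z=T[:3,2];mo=np.array(o["moment"])
    print("t",round(o["time_s"],2),"mouth below head_top mm",round((.037-v[2])*1000,2),"lat mm",(v[:2]*1000).round(2),"rot(tiltframe)",w.round(3),"F tool",(T[:3,:3].T@F).round(2),"M tool",(T[:3,:3].T@mo).round(3),"w",round(float(o["grip_width"]),4),"q6",round(o["qpos"][5],2))
E
python3 -c "
from h import *
T=pose();T[2,3]+=.14
row(T,tgt(.060,1.15),9)"
```

```text
9 rows of [1.887, -3.999, 0.238] [-0.0074, 0.0341, -0.1174]
```

```bash
python3 -m inch '[0,0,0,0,0,0,0,0,0,-1.5,0,0,0,0,0,0,-3.5,0,0,0,0,0,0,-4.5,0,0,0,0,0,0,-4.5,0,0,0,0]'
```

```text
time_s: 6.88
ee_pos: [0.5566, -0.1829, 0.2004]
eef_rot: [3.141, -0.0, 0.085]
force: [0.9, 0.1, -0.6]
grip_width: 0.0256
```

```bash
python3 -m inch '[1.89,-4,0.24,-0.0074,0.0341,-0.1174,0,1.89,-4,0.24,-0.0074,0.0341,-0.1174,0,1.89,-4,0.24,-0.0074,0.0341,-0.1174,0,1.89,-4,0.24,-0.0074,0.0341,-0.1174,0,1.89,-4,0.24,-0.0074,0.0341,-0.1174,0,1.89,-4,0.24,-0.0074,0.0341,-0.1174,0,1.89,-4,0.24,-0.0074,0.0341,-0.1174,0,1.89,-4,0.24,-0.0074,0.0341,-0.1174,0,1.89,-4,0.24,-0.0074,0.0341,-0.1174,0,0,0,0,0,0,0,0,0,0,0,0,0,0,0]'
python3 -c "
from h import *
rel();print(ctrl.get_obs()['qpos'].round(2));row(pose(),tgt(.060,1.15),1)"
python3 look.py w3 head_top driver_mouth
python3 - <<'E'
from h import *
im=cv2.imread('pics/w3.png');cv2.imwrite('pics/w3c.png',cv2.resize(im[120:380,130:400],None,fx=2.2,fy=2.2))
s,_=ctrl.camera("side");cv2.imwrite('pics/s3.png',cv2.resize(np.ascontiguousarray(s[130:230,170:300,::-1]),None,fx=5,fy=5))
E
```

```text
time_s: 8.25
ee_pos: [0.5171, 0.195, 0.172]
eef_rot: [2.934, -0.219, 1.172]
force: [0.9, -0.8, -1.8]
grip_width: 0.0255
t 8.25 mouth below head_top mm -23.62 lat mm [0.75 0.08] rot(tiltframe) [-0.    -0.     1.149] F tool [-0.76  0.8   1.9 ] M tool [ 0.124 -0.17   0.071] w 0.0255 q6 -0.9
[ 0.28  0.17  1.79  0.05  0.88 -0.9 ]
1 rows of [-0.037, -0.064, 0.062] [0.0002, -0.0001, -0.0007]
[0.51713589 0.1950444  0.17198397] [ 2.93438251 -0.21886489  1.17215445] [ 0.27601956  0.17356913  1.78861203  0.04849091  0.88201408 -0.89850384]
head_top 0.82 [255.5 198.2] [0.5151 0.2023 0.1308]
head_top 0.78 [438.3  96.6] [0.5192 0.4041 0.1015]
driver_mouth 0.65 [259.3 207.8] [0.5189 0.2017 0.141 ]
```

View pics/w3c.png

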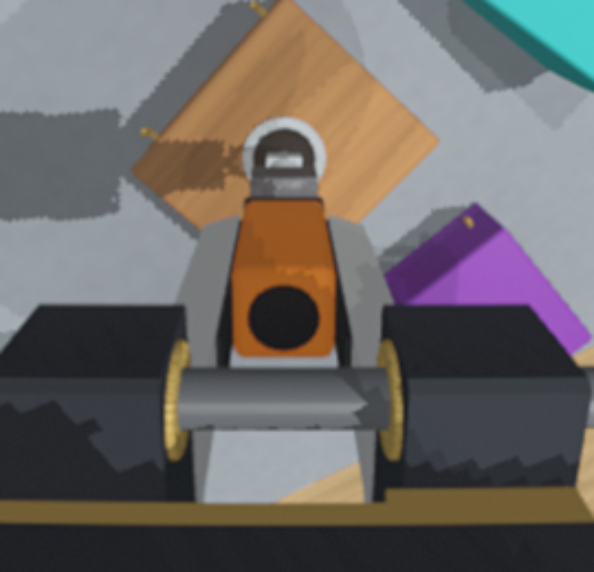

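View pics/s3.png

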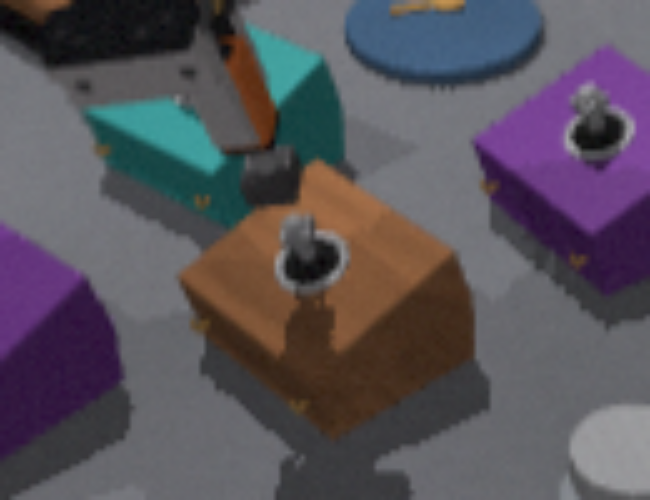

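The wrist view shows the socket in line with the head across the jaws (both near column 285). In the side crop the socket at (270,175) looks a few mm left of the screw axis, with the head at (298,230). I'll overlay the predicted axes on the side and scene views to check.

Run:
```python
from h import *
T=pose();out=[]
for name in("side","scene"):
    im,D=ctrl.camera(name);p=ctrl.camera_params(name);C=np.array(p["camera_from_world"])
    a=T[:3,3];z=T[:3,2]
    pts=[seat,seat+.037*n,a+.05*z,a+.024*z,a-.019*z-.029*z]
    uv=cv2.projectPoints(np.array(pts),cv2.Rodrigues(C[:3,:3])[0],C[:3,3],K(p),np.array(p["distortion"],float))[0][:,0]
    print(name,uv.round(1).tolist())
    c=uv[1].astype(int)-[33,40];c=np.clip(c,0,400)
    cr=cv2.resize(np.ascontiguousarray(im[c[1]:c[1]+66,c[0]:c[0]+66,::-1]),None,fx=6,fy=6,interpolation=cv2.INTER_CUBIC)
    for q,col in zip(uv,[(0,255,0),(0,255,0),(0,0,255),(255,0,255),(255,255,0)]): cv2.drawMarker(cr,tuple(((q-c+.5)*6).astype(int).tolist()),col,cv2.MARKER_CROSS,10,1)
    out.append(cr)
cv2.imwrite("pics/ov.png",np.hstack(out))
```

```text
side [[231.8, 182.5], [227.7, 173.6], [225.3, 167.8], [222.2, 161.0], [212.8, 140.5]]
scene [[285.4, 157.5], [282.1, 147.5], [280.1, 141.3], [277.7, 133.8], [270.5, 111.8]]
```

View pics/ov.png

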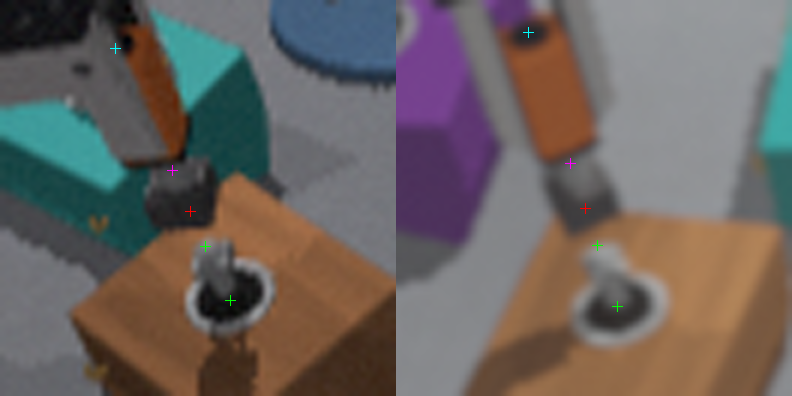

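```bash
cat > cl.py <<'E'
from h import *
T=pose();a=T[:3,3];z=T[:3,2];J=[];b=[];J2=[];b2=[]
for name in("side","scene"):
    im,D=ctrl.camera(name);p=ctrl.camera_params(name);C=np.array(p["camera_from_world"]);W=np.linalg.inv(C)
    g=np.stack(np.meshgrid(np.arange(512),np.arange(384)),-1).reshape(-1,1,2).astype(float)
    u=cv2.undistortPoints(g,K(p),np.array(p["distortion"],float)).reshape(384,512,2)
    P=np.concatenate([u,np.ones((384,512,1))],-1)*D[...,None]@W[:3,:3].T+W[:3,3]
    pr=lambda X:cv2.projectPoints(np.array(X,float).reshape(-1,1,3),cv2.Rodrigues(C[:3,:3])[0],C[:3,3],K(p),np.array(p["distortion"],float))[0][:,0]
    for nm,o,d,lo,hi,rad in(("socket",a+.05*z,-z,.004,.017,.025),("head",seat,n,.023,.031,.018),("handle",a-.019*z,-z,.012,.026,.024)):
        v=P-o;s=v@d;r=np.linalg.norm(v-s[...,None]*d,axis=-1)
        m=(s>lo)&(s<hi)&(r<rad)&(D>0)
        if nm=="handle": 
            h=cv2.cvtColor(im,cv2.COLOR_RGB2HSV);m&=(h[...,0]<15)&(h[...,1]>120)
        e=pr([o+d*lo,o+d*hi]);t=(e[1]-e[0])/np.linalg.norm(e[1]-e[0]);q=np.array([-t[1],t[0]])
        ys,xs=np.where(m)
        if len(xs)<4: print(name,nm,len(xs));continue
        k=(np.c_[xs,ys]-e[0])@q
        # perpendicular world direction
        c3=pr([o,o+.001*W[:3,0],o+.001*W[:3,1]]);mm=np.linalg.norm(c3[1]-c3[0])
        print(name,nm,len(xs),"perp px",k.min().round(1),k.max().round(1),"mid mm",((k.min()+k.max())/2/mm).round(2),"mean mm",(k.mean()/mm).round(2),"dir in tool xyz",((T[:3,:3].T@(W[:3,0]*q[0]+W[:3,1]*q[1])).round(2)))
E
python3 cl.py
```

```text
side socket 48 perp px -6.6 6.3 mid mm -0.46 mean mm -1.06 dir in tool xyz [ 0.41  0.91 -0.03]
side head 21 perp px -3.4 4.1 mid mm 1.0 mean mm 1.11 dir in tool xyz [ 0.41  0.91 -0.03]
side handle 24 perp px 1.2 6.4 mid mm 9.2 mean mm 8.91 dir in tool xyz [ 0.41  0.91 -0.03]
scene socket 62 perp px -5.4 5.7 mid mm 0.39 mean mm 0.95 dir in tool xyz [0.99 0.1  0.05]
scene head 25 perp px -3.1 3.6 mid mm 0.62 mean mm -0.28 dir in tool xyz [0.99 0.1  0.05]
scene handle 45 perp px -4.3 5.5 mid mm 1.46 mean mm 2.11 dir in tool xyz [0.99 0.1  0.05]
```

Measured gap: across the jaws about 0 mm, along tool y the head is about 1.2 mm ahead. I'll correct for that and descend to 5 mm below the head top, still short of contact.

```bash
python3 -m inch '[-0.03,0.12,0.8,0,0,0,0,0,0,0.8,0,0,0,0,0,0,0.7,0,0,0,0,0,0,0.5,0,0,0,0,0,0,0,0,0,0,0]' && python3 -c "
from h import *
rel()"
```

```text
time_s: 9.28
ee_pos: [0.5252, 0.1977, 0.1441]
eef_rot: [2.936, -0.218, 1.173]
force: [-1.0, -1.0, -1.6]
grip_width: 0.0258
t 9.28 mouth below head_top mm 5.57 lat mm [ 0.82 -0.65] rot(tiltframe) [1.00e-03 1.00e-03 1.15e+00] F tool [-1.62 -0.76  1.19] M tool [ 0.158 -0.153 -0.008] w 0.0258 q6 -0.9
```

```bash
for i in 1; do python3 -m inch '[0,0,0.15,0,0,0,0,0,0,0,0,0,0,0]' >/dev/null; python3 -c "
from h import *
rel()"; done; python3 -m inch '[0,0,0.1,0,0,0,0,0,0,0,0,0,0,0]' >/dev/null;  python3 -c "
from h import *
rel()"
```

```text
t 9.53 mouth below head_top mm 6.54 lat mm [ 1.17 -0.58] rot(tiltframe) [0.   0.   1.15] F tool [ 0.33 -0.6   1.3 ] M tool [ 0.147 -0.159 -0.019] w 0.0255 q6 -0.9
t 9.78 mouth below head_top mm 7.61 lat mm [ 1.1 -0.6] rot(tiltframe) [0.   0.   1.15] F tool [0.01 0.14 1.32] M tool [ 0.145 -0.14   0.016] w 0.0256 q6 -0.9
```

```bash
python3 -m inch '[0,0,0.1,0,0,0,0,0,0,0,0,0,0,0]' >/dev/null;  python3 -c "
from h import *
rel()";python3 -m inch '[0,0,0.1,0,0,0,0,0,0,0,0,0,0,0]' >/dev/null;  python3 -c "
from h import *
rel()"
```

```text
t 10.03 mouth below head_top mm 8.69 lat mm [ 1.05 -0.62] rot(tiltframe) [0.00e+00 1.00e-03 1.15e+00] F tool [-1.37 -0.33  1.6 ] M tool [ 0.188 -0.191 -0.012] w 0.0258 q6 -0.9
t 10.28 mouth below head_top mm 9.7 lat mm [ 1.04 -0.6 ] rot(tiltframe) [0.00e+00 1.00e-03 1.15e+00] F tool [-0.93 -0.67  1.35] M tool [ 0.175 -0.154 -0.035] w 0.0257 q6 -0.9
```

```bash
python3 -m inch '[0,0,0.1,0,0,0,0,0,0,0,0,0,0,0]' >/dev/null;  python3 -c "
from h import *
rel()";python3 -m inch '[0,0,0.1,0,0,0,0,0,0,0,0,0,0,0]' >/dev/null;  python3 -c "
from h import *
rel()"
```

```text
t 10.53 mouth below head_top mm 10.73 lat mm [ 1.   -0.63] rot(tiltframe) [0.00e+00 1.00e-03 1.15e+00] F tool [-0.19 -0.4   1.08] M tool [ 0.16  -0.169  0.014] w 0.0259 q6 -0.9
t 10.78 mouth below head_top mm 11.71 lat mm [ 1.03 -0.6 ] rot(tiltframe) [0.00e+00 1.00e-03 1.15e+00] F tool [-0.61 -0.71  1.73] M tool [ 0.124 -0.142  0.003] w 0.0259 q6 -0.9
```

```bash
python3 -m inch '[0,0,0.1,0,0,0,0,0,0,0,0,0,0,0]' >/dev/null;  python3 -c "
from h import *
rel()";python3 -m inch '[0,0,0.1,0,0,0,0,0,0,0,0,0,0,0]' >/dev/null;  python3 -c "
from h import *
rel();im,_=ctrl.camera('side');a=np.ascontiguousarray(im[140:210,190:260,::-1]);im,_=ctrl.camera('scene');b=np.ascontiguousarray(im[115:185,250:320,::-1])
cv2.imwrite('pics/c4.png',cv2.resize(np.hstack([a,b]),None,fx=5.5,fy=5.5,interpolation=2))"
```

```text
t 11.03 mouth below head_top mm 12.71 lat mm [ 1.04 -0.63] rot(tiltframe) [0.00e+00 1.00e-03 1.15e+00] F tool [-1.22 -0.79  1.83] M tool [ 0.142 -0.161  0.045] w 0.0257 q6 -0.9
t 11.28 mouth below head_top mm 13.71 lat mm [ 1.01 -0.58] rot(tiltframe) [0.00e+00 1.00e-03 1.15e+00] F tool [0.32 0.47 1.24] M tool [ 0.133 -0.146  0.011] w 0.0256 q6 -0.9
```

View pics/c4.png

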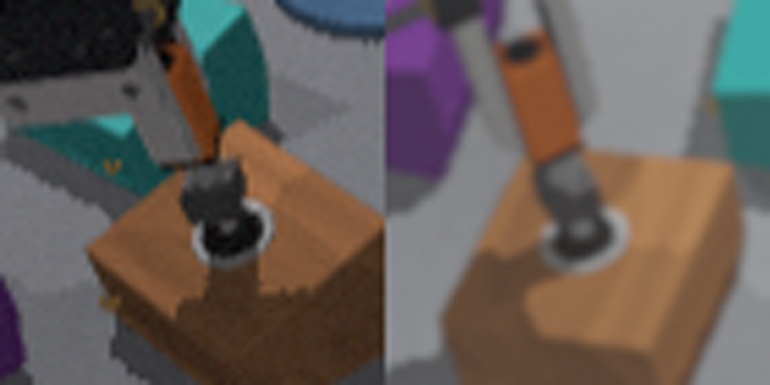

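The view shows the socket over the head (side crop (215,185)) with the screw's shank visible just below, so the square matched straight away. I'll continue down to feel the floor.

```bash
for i in 1; do python3 -m inch '[0,0,0.1,0,0,0,0,0,0,0,0,0,0,0]' >/dev/null;  python3 -c "
from h import *
rel()";python3 -m inch '[0,0,0.08,0,0,0,0,0,0,0,0,0,0,0]' >/dev/null;  python3 -c "
from h import *
rel()"; done
```

```text
t 11.62 mouth below head_top mm 14.71 lat mm [ 1.03 -0.6 ] rot(tiltframe) [0.00e+00 1.00e-03 1.15e+00] F tool [-0.45 -0.49  1.11] M tool [ 0.185 -0.181 -0.034] w 0.0255 q6 -0.9
t 11.88 mouth below head_top mm 15.46 lat mm [ 1.1 -0.6] rot(tiltframe) [0.   0.   1.15] F tool [-0.03  0.37  0.38] M tool [ 0.159 -0.188  0.031] w 0.0258 q6 -0.9
```

```bash
python3 -m inch '[0,0,0.08,0,0,0,0,0,0,0,0,0,0,0]' >/dev/null;  python3 -c "
from h import *
rel()";python3 -m inch '[0,0,0.05,0,0,0,0,0,0,0,0,0,0,0]' >/dev/null;  python3 -c "
from h import *
rel()"
```

```text
t 12.12 mouth below head_top mm 16.1 lat mm [ 1.21 -0.53] rot(tiltframe) [0.   0.   1.15] F tool [ 0.37 -1.04 -2.08] M tool [ 0.165 -0.25   0.037] w 0.0255 q6 -0.9
t 12.38 mouth below head_top mm 16.58 lat mm [ 1.25 -0.54] rot(tiltframe) [0.   0.   1.15] F tool [-0.24  0.75 -3.64] M tool [ 0.198 -0.217 -0.018] w 0.0255 q6 -0.9
```

The socket bottomed at about 15.5 mm with about 5 N of push and almost no side force. Now turning clockwise and watching the moment.

```bash
python3 -m inch '[0,0,0,0,0,0.08,0,0,0,0,0,0,0.08,0,0,0,0,0,0,0,0]' >/dev/null;  python3 -c "
from h import *
rel()";python3 -m inch '[0,0,0,0,0,0.08,0,0,0,0,0,0,0.08,0,0,0,0,0,0,0,0]' >/dev/null;  python3 -c "
from h import *
rel()"
```

```text
t 12.75 mouth below head_top mm 16.56 lat mm [ 1.2  -0.41] rot(tiltframe) [0.    0.    0.991] F tool [ 1.07 -1.74 -3.86] M tool [ 0.363  0.021 -0.092] w 0.0259 q6 -0.74
t 13.12 mouth below head_top mm 16.66 lat mm [ 1.1  -0.48] rot(tiltframe) [0.    0.    0.832] F tool [ 0.27 -1.45 -3.39] M tool [ 0.447 -0.06  -0.02 ] w 0.0258 q6 -0.59
```

```bash
python3 -m inch '[0,-0.05,0,0,0,0.08,0,0,0,0,0,0,0.08,0,0,0,0,0,0,0,0]' >/dev/null;  python3 -c "
from h import *
rel()";python3 -m inch '[0,0,0,0,0,0.08,0,0,0,0,0,0,0.08,0,0,0,0,0,0,0,0]' >/dev/null;  python3 -c "
from h import *
rel()"
```

```text
t 13.5 mouth below head_top mm 16.64 lat mm [ 0.91 -0.24] rot(tiltframe) [0.    0.    0.673] F tool [ 0.61 -0.26 -3.23] M tool [ 0.108 -0.072 -0.095] w 0.0255 q6 -0.43
t 13.88 mouth below head_top mm 16.65 lat mm [ 0.87 -0.25] rot(tiltframe) [0.    0.    0.513] F tool [ 0.7  -0.53 -4.14] M tool [ 0.09  -0.091 -0.104] w 0.0259 q6 -0.27
```

```bash
python3 -m inch '[0,0,0,0,0,0.08,0,0,0,0,0,0,0.06,0,0,0,0,0,0,0,0]' >/dev/null;  python3 -c "
from h import *
rel()";python3 -m inch '[0,0,0,0,0,0.06,0,0,0,0,0,0,0,0]' >/dev/null;  python3 -c "
from h import *
rel()";python3 -m inch '[0,0,0,0,0,0.06,0,0,0,0,0,0,0,0]' >/dev/null;  python3 -c "
from h import *
rel()"
```

```text
t 14.25 mouth below head_top mm 16.69 lat mm [ 0.81 -0.24] rot(tiltframe) [0.    0.    0.374] F tool [ 0.76 -1.23 -3.39] M tool [ 0.103 -0.025 -0.125] w 0.0253 q6 -0.13
t 14.5 mouth below head_top mm 16.7 lat mm [ 0.78 -0.25] rot(tiltframe) [0.    0.    0.313] F tool [ 0.53 -0.05 -3.56] M tool [ 0.099 -0.041 -0.107] w 0.0259 q6 -0.07
t 14.75 mouth below head_top mm 16.72 lat mm [ 0.77 -0.24] rot(tiltframe) [0.    0.    0.253] F tool [ 0.23 -0.11 -3.27] M tool [ 0.051 -0.075 -0.135] w 0.0259 q6 -0.01
```

```bash
for i in 1; do python3 -m inch '[0,0,0,0,0,0.05,0,0,0,0,0,0,0,0]' >/dev/null;  python3 -c "
from h import *
rel()";python3 -m inch '[0,0,0,0,0,0.05,0,0,0,0,0,0,0,0]' >/dev/null;  python3 -c "
from h import *
rel()";python3 -m inch '[0,0,0,0,0,0.05,0,0,0,0,0,0,0,0]' >/dev/null;  python3 -c "
from h import *
rel()"; done
```

```text
t 15.0 mouth below head_top mm 16.69 lat mm [ 0.78 -0.25] rot(tiltframe) [0.    0.    0.203] F tool [-0.21 -0.87 -3.76] M tool [ 0.024  0.023 -0.034] w 0.0261 q6 0.05
t 15.25 mouth below head_top mm 16.71 lat mm [ 0.73 -0.24] rot(tiltframe) [0.    0.001 0.153] F tool [ 0.54 -0.4  -3.46] M tool [ 0.088  0.017 -0.133] w 0.0258 q6 0.1
t 15.5 mouth below head_top mm 16.72 lat mm [ 0.73 -0.26] rot(tiltframe) [0.    0.    0.103] F tool [ 0.78 -1.11 -3.12] M tool [ 0.068  0.008 -0.265] w 0.026 q6 0.15
```

```bash
python3 -m inch '[0,0,0,0,0,0.03,0,0,0,0,0,0,0,0]' >/dev/null;  python3 -c "
from h import *
rel()
for _ in range(4): ctrl.camera('side');rel()"
```

```text
t 15.75 mouth below head_top mm 16.73 lat mm [ 0.71 -0.26] rot(tiltframe) [-0.     0.001  0.071] F tool [-0.02  0.22 -4.17] M tool [ 0.091 -0.028 -0.384] w 0.0258 q6 0.18
t 15.8 mouth below head_top mm 16.73 lat mm [ 0.69 -0.25] rot(tiltframe) [0.    0.001 0.071] F tool [ 0.64 -0.21 -3.52] M tool [ 0.07  -0.004 -0.38 ] w 0.026 q6 0.18
t 15.85 mouth below head_top mm 16.74 lat mm [ 0.7  -0.28] rot(tiltframe) [0.    0.001 0.071] F tool [ 0.88 -0.79 -4.24] M tool [ 0.164  0.001 -0.403] w 0.0258 q6 0.18
t 15.9 mouth below head_top mm 16.73 lat mm [ 0.71 -0.25] rot(tiltframe) [0.    0.001 0.071] F tool [ 1.33 -0.43 -3.74] M tool [ 0.065 -0.001 -0.455] w 0.0256 q6 0.18
t 15.95 mouth below head_top mm 16.72 lat mm [ 0.74 -0.25] rot(tiltframe) [0.    0.    0.071] F tool [ 0.04 -1.53 -4.24] M tool [ 0.099 -0.033 -0.371] w 0.0258 q6 0.18
```

Firm: the moment holds at about 0.40 N m and rises 0.13 per 0.03 rad after 1.08 rad of turn. I'll relax the torque within the play and withdraw along the axis.

```bash
python3 -m inch '[0,0,0,0,0,-0.07,0,0,0,0,0,0,-0.07,0,0,0,0,0,0,0,0]' >/dev/null;  python3 -c "
from h import *
rel()"; python3 -m inch '[0,0,-0.3,0,0,0,0,0,0,-0.5,0,0,0,0,0,0,-0.5,0,0,0,0,0,0,0,0,0,0,0]' >/dev/null; python3 -c "
from h import *
rel()"
```

```text
t 16.32 mouth below head_top mm 16.77 lat mm [ 0.59 -0.32] rot(tiltframe) [0.    0.001 0.209] F tool [-0.36 -0.85 -3.7 ] M tool [ 0.016 -0.193  0.013] w 0.026 q6 0.04
t 16.82 mouth below head_top mm 3.33 lat mm [ 0.86 -0.21] rot(tiltframe) [0.   0.   0.21] F tool [-0.47  0.95  2.09] M tool [-0.109 -0.31   0.005] w 0.0258 q6 0.04
```

```bash
python3 -c "
from h import *
T=pose();T[:3,3]-=T[:3,2]*.055
row(T,mk([.5567,-.183,.19],down(.085)),9)"
```

```text
9 rows of [-0.128, 4.196, -0.071] [-0.0085, -0.0323, 0.0138]
```

```bash
python3 -m inch '[0,0,-1.5,0,0,0,0,0,0,-2,0,0,0,0,0,0,-2,0,0,0,0]'
```

```text
time_s: 17.2
ee_pos: [0.5093, 0.1914, 0.1998]
eef_rot: [-3.082, -0.294, 0.201]
force: [-0.1, -0.2, -1.3]
grip_width: 0.0257
```

```bash
python3 -m inch '[-0.13,4.2,-0.07,-0.0085,-0.0323,0.0138,0,-0.13,4.2,-0.07,-0.0085,-0.0323,0.0138,0,-0.13,4.2,-0.07,-0.0085,-0.0323,0.0138,0,-0.13,4.2,-0.07,-0.0085,-0.0323,0.0138,0,-0.13,4.2,-0.07,-0.0085,-0.0323,0.0138,0,-0.13,4.2,-0.07,-0.0085,-0.0323,0.0138,0,-0.13,4.2,-0.07,-0.0085,-0.0323,0.0138,0,-0.13,4.2,-0.07,-0.0085,-0.0323,0.0138,0,-0.13,4.2,-0.07,-0.0085,-0.0323,0.0138,0,0,0,0,0,0,0,0,0,0,0,0,0,0,0]'
python3 -c "
from h import *
row(pose(),mk([.5567,-.183,.10],down(.085)),3)"
```

```text
time_s: 18.58
ee_pos: [0.5565, -0.183, 0.19]
eef_rot: [3.141, 0.0, 0.085]
force: [0.1, -0.2, -0.9]
grip_width: 0.0259
3 rows of [0.008, 0.001, 3.001] [0.0001, 0.0001, -0.0]
```

```bash
python3 -m inch '[0.02,0,3.5,0,0,0,0,0,0,4,0,0,0,0,0,0,2.5,0,0,0,0,0,0,1.5,0,0,0,0,0,0,1,0,0,0,0,0,0,0.5,0,0,0,0,0,0,0,0,0,0,0]'; python3 -c "
from h import *
rel()"
```

```text
time_s: 19.45
ee_pos: [0.5569, -0.1834, 0.0599]
eef_rot: [3.141, 0.0, 0.085]
force: [-0.6, -0.0, -1.4]
grip_width: 0.0258
t 19.45 mouth below head_top mm 48.13 lat mm [   1.   -395.26] rot(tiltframe) [-0.107  0.281  0.084] F tool [-0.63 -0.05  1.42] M tool [-0.073 -0.129  0.01 ] w 0.0258 q6 -0.46
```

Down the hole with no contact. Easing down the last 2 mm.

```bash
python3 -m inch '[0,0,0.1,0,0,0,0,0,0,0,0,0,0,0]'; python3 -m inch '[0,0,0.08,0,0,0,0,0,0,0,0,0,0,0]'
```

```text
time_s: 19.7
ee_pos: [0.5569, -0.1835, 0.0589]
eef_rot: [3.141, 0.0, 0.085]
force: [0.3, -1.1, -1.9]
grip_width: 0.0257
time_s: 19.95
ee_pos: [0.5569, -0.1835, 0.0581]
eef_rot: [3.141, 0.0, 0.085]
force: [-0.2, 0.6, 0.1]
grip_width: 0.026
```

Force shifted from -1.9 to +0.1 at the expected height, so the driver is seated. Releasing.

```bash
python3 -m inch '[0,0,0.02,0,0,0,0,0,0,0,0,0,0,0.32,0,0,0,0,0,0,0.4,0,0,0,0,0,0,1,0,0,0,0,0,0,1,0,0,0,0,0,0,1,0,0,0,0,0,0,1,0,0,0,0,0,0,1,0,0,-2,0,0,0,1,0,0,-4,0,0,0,1,0,0,-5,0,0,0,1,0,0,-5,0,0,0,1,-1.5,-2,0,0,0,0,1,-1.5,-2,0,0,0,0,1,0,0,0,0,0,0,1]'
python3 look.py w5 driver_grip; python3 drv.py w5
python3 - <<'E'
from h import *
ims=[]
for nm in("scene","side"):
    im,D=ctrl.camera(nm);T=Tcw(nm);ims.append(im[...,::-1])
    for l in("driver_grip","jar_mid","clip","shoehorn"):
        for q in ctrl.place_of(nm,l)[:1]:print(nm,l,round(q["score"],2),np.round(q["centre"],1))
a=cv2.imread("pics/w5.png");cv2.imwrite("pics/f.png",cv2.resize(np.hstack([ims[0][80:320,130:390],ims[1][100:340,130:390],a[60:300,140:400]]),(795,245)))
E
```

```text
time_s: 21.82
ee_pos: [0.5231, -0.1453, 0.2181]
eef_rot: [3.141, 0.0, 0.086]
force: [0.2, -0.5, -0.1]
grip_width: 0.0939
[ 0.52314539 -0.14531014  0.21809491] [3.14084857e+00 2.07690930e-04 8.58123900e-02] [-3.38011613e-01  2.74436940e-01  1.52390451e+00 -7.83887689e-04
  1.34313459e+00 -4.23647202e-01]
driver_grip 0.88 [280.2 215.2] [ 0.5495 -0.1728  0.1044]
189 [ 0.5421 -0.1953  0.0951] [ 0.5678 -0.1699  0.1076]
((555.0355224609375, -182.57505798339844), (25.050851821899414, 23.849145889282227), 4.820287704467773) 0.10638371157671664
386 [ 0.542  -0.1953  0.0543] [ 0.5678 -0.1699  0.1076]
((555.0406494140625, -182.5648193359375), (25.0642147064209, 23.839685440063477), 4.900649070739746) 0.10591472297251192
px 272 295 202 233
stand ((557.2411499023438, -183.16082763671875), (76.1636962890625, 76.33849334716797), 10.719574928283691)
scene driver_grip 0.78 [164.1 253.8]
scene jar_mid 0.83 [245.6 236.6]
scene shoehorn 0.74 [282.2 269.7]
side driver_grip 0.79 [289.5 297.2]
side jar_mid 0.6 [292.8 233.8]
side clip 0.65 [187.1 272.7]
side shoehorn 0.58 [331.2 234.6]
```

View pics/f.png

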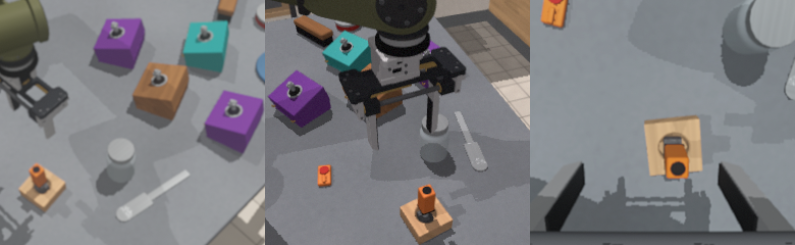

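The driver stands upright in the stand with its top at 0.106 m, as at the start. The jar, clip and shoehorn look unmoved, and the gripper is clear.

```bash
python3 -c "
from h import *
print(ctrl.hand_in())"
```

```text
the job is handed in; nothing more can be done
None
```

The job is done and handed in at about 22 s of the 72 s allowed. The screw is turned up firm and the driver is back in its stand.

- **Fitting the socket:** I lined the driver up with the fitted slope normal (0.299 rad, against 0.30 given). The square matched on the first descent, so I never had to search for its angle. The socket bottomed at about 15.5 mm below the head top by my reckoning (15 mm given), under about 5 N of push.
- **Turning:** I turned 1.08 rad clockwise. The moment ran at about 0.1 N m, then rose to a steady 0.40 N m or so (limit about 0.6). The side force reached about 2 N early in the turn, so I moved the tool 0.5 mm to ease it; after that it stayed mostly under 1.5 N. I relaxed the torque before withdrawing straight along the axis.
- **Returning the driver:** It stands upright in its stand, with its top at 0.106 m as before and about 2 mm from its old position. The gripper was open and clear of everything.
- **Last checks:** In the final pictures the jar, clip and shoehorn looked unmoved, and the jar and clip reports agreed to within about 3 px. The clip was not reported in the last scene view, and the shoehorn was not reported in the first side view, so those two could not be compared. I did not look closely at the screw again after withdrawing, so "firm" rests on the moment readings.

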